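Unclip the slim vacuum nozzle from its stand

ROBOT

A 6-joint arm with a two-finger parallel gripper is mounted at the origin on a cart in front of the work surface, level with it; the furniture and walls round the work are solid. World frame = base frame: x ahead of the robot, y to its left, z up, the work surface at z = 0. Lengths are in m, angles in rad, forces in N, time in s.
With the tool pointing down it reaches from about 0.325 to 0.9 m from the base axis. Payload 6.1 kg.
Tool frame: the origin (TCP) lies on the centre line of the jaws, within the pads' length; the fingertips stand 25 mm ahead of it and the grasp point (between the pads) lies 6 mm ahead of it; z points along the fingers, y is the direction in which the jaws open and shut (so a half turn about z gives the same grasp; the last joint's range is limited). The gripper opens to 87 mm and grips with 3 to 60 N. Pads are 19 mm wide; open, the fingers measure 117 mm over their backs; the gripper's body (75 mm by 190 mm) begins 51 mm behind the grasp point.
Start: joints at [1.156, 0.22, 1.526, -0, 1.395, -0.126], TCP at [0.178, 0.599, 0.248] pointing down, gripper open.
Joint ranges: [-2.98, 2.98], [-0.91, 2.08], [0.09, 2.57], [-1.24, 4.39], [0.2, 2.65], [-2.68, 2.68]. Speed limits (rad/s): [2.57, 2.57, 3.01, 3.14, 3.14, 3.14].

INTERFACE

Orientations are given as a unit quaternion [x, y, z, w].
In Python, from rig import arm gives the robot as it stands. The module is installed in compiled form; this text tells all that it offers.
- The arm moves only by the shell command python3 -m creep 'ROWS' [FORCE]. ROWS is JSON, a list that holds one entry, the list of rows, each a list of 7 numbers: the shift along the tool's x, y, z in m, then the turn, a rotation vector about the tool's x, y, z in degrees, then the finger opening in m, from 0 to 0.087. In form: [[[tx, ty, tz, ax, ay, az, hand], ...]]. A call has exactly 5 rows; each row shifts and turns the commanded pose from where the row before left it, along the tool's axes as they then stand; what a row does not reach is not made up. A row lasts 1/12 s, in which the tool goes at most 41.7 mm and 7.16 degrees, less where a joint would pass 70% of its speed; a pose out of reach is approached as far as the arm can. A call with a gripper value outside its range is refused whole. The fingers move at their own pace and stop on an object; FORCE is the grip in N (left out, the last holds). Time passes only in rows, so rows that do not move let the fingers close, or fill a call up. It gives the time, the measured TCP pose, the force and the opening at its end, in the units of the state.
- arm.sense(): the state, without advancing time (a new reading comes with each control period).
- arm.capture(name): name is "scene" or "top" or "wrist"; returns a dict with "frame" (420x560x3 uint8, red, green, blue), "fx", "fy", "cx", "cy" (pixels), "distortion" ([k1, k2, p1, p2, k3] as OpenCV has them; the pictures are not rectified), "position" and "attitude" of the camera in the world; the wrist camera has in their place "mount" (4x4, takes a point from camera to tool coordinates, whose origin is the TCP and whose axes are the flange's). Camera axes: x right, y down, z forward; pixel columns grow to the right and rows downward; lengths in m; the calibration is good to about 2 mm. A picture is of the moment at which its call begins: read the wrist's pose just before it. There is no depth.
- arm.hand_in(): hands the job in, once; it reports no verdict.
The state is a dict: "clock": time; "q": joint angles; "joint_vel": joint speeds; "joint_torque": joint torques, N m; "ee_pos": TCP position; "eef_rot": TCP orientation; "ft_force": force on the tool from outside, world axes, zero at the start; "ft_torque": the same for the moment, N m; "opening": finger opening in m.
Only numpy, scipy, OpenCV 4.12 (cv2) and the standard library are available. Lean on these libraries where they do the work, as an engineer would, in place of code of your own. Each camera call takes 0.05 s, during which the arm holds its last target.

TASK

Unclip the slim nozzle of the crumb vacuum from the accessory stand: squeeze in the release button on its front and keep it pressed while you pull the nozzle straight up out of its socket. Then lower it foot first into the low round white drying cup and leave it there; it may lean against the rim. Leave the wide brush nozzle clipped in the stand.

Things in the scene. Friction and masses are not known exactly. Their poses are not given: they have to be found in the camera images.
- slim_nozzle: The nozzle to take: grey block 36 (x) x 40 (y) x 90 mm with a narrow slot tip 14 x 30 mm on top, 114 mm tall in all, about 0.1 kg. Origin: centre of its flat underside, 8 mm above the worktop; z up, -x faces the robot (button side). Its foot stands 27 mm deep in either socket, 1 mm play. A tooth 12-18 mm up the -x face, standing out 6 mm, hooks under the socket's lip until the button is in 6 mm.
- slim_nozzle_button (a joint): Slim nozzle's release button: 0 m out, 0.0075 m fully in; sprung, 1.6 N to start, 4.6 N fully in. Black, ribbed, on the nozzle's -x face: 27 mm wide (y), 30 mm tall, centred 72 mm above the underside, standing out 8 mm. Pinched against the back face at that height (44 mm wide, 36.5 mm when pressed), it releases the tooth and the nozzle can be lifted by the same grip.
- stand: White stand fixed on the worktop: slab 88 (x) x 176 (y) x 8 mm. Origin: centre of its underside; z up. Two equal sockets at x = 0, y = +45 and -45 mm, rims 35 mm above the worktop. The nozzles stand square to it; their buttons look to its -x, towards the robot.
- brush_nozzle: Bystander in the other socket: the same block with the same button, but with a wide brush head 34 mm (x) by 70 mm (y) on top; 114 mm tall. Origin: centre of its underside. It stays where it is.
- cup_floor (a point): Middle of the inner floor of the round white drying cup, which is fixed on the worktop: 74 mm wide inside, 82 mm outside; floor 5 mm and rim 49 mm above the worktop. The nozzle's foot (54 mm across its corners) goes in at any yaw with about 10 mm to spare all round. When let go, the nozzle may lean on the rim. No handle.
Things that resemble listed ones, but are neither listed nor needed, are in the scene too. What is shaped like the part that bears cup_floor but orange or yellow is not meant.

How it is judged:
By the outcome, as a careful person would: the job done as asked, in the order asked, and still so for the second after the job is handed in, with the robot touching nothing.
It also fails if it takes over 40 s, if anything falls off the work surface, if the arm or the gripper's body presses on something with over 40 N, if the wrist force passes 120 N, or if a joint passes its speed limit or range.

## Working session

There is one attempt and no reset: what is moved stays moved. The work goes in short steps, Python scripts to look and compute and a shell command to move; the robot and the scene stay as the last step left them, time stands still between calls to the robot, and variables do not carry over. Pictures are saved under pics/ and viewed, and the job is handed in when it is done.

```bash
mkdir -p pics; cat > h.py <<'E'
import numpy as np, cv2
from rig import arm
from scipy.spatial.transform import Rotation as R
def save(name,fn):
    c=arm.capture(name); cv2.imwrite('pics/'+fn,cv2.cvtColor(c['frame'],cv2.COLOR_RGB2BGR)); return c
E
python3 - <<'E'
from h import *
import pickle
s=arm.sense(); print({k:np.round(v,3) for k,v in s.items()})
d={}
for n in ["scene","top","wrist"]:
    c=save(n,n+'0.png'); d[n]=c
    print(n,{k:np.round(v,4).tolist() for k,v in c.items() if k!='frame'})
pickle.dump(d,open('cap0.pkl','wb'))
E
```

```text
{'clock': np.float64(0.0), 'q': array([ 1.156,  0.221,  1.528,  0.   ,  1.395, -0.126]), 'joint_vel': array([-0.   , -0.   , -0.   , -0.001,  0.002,  0.   ]), 'joint_torque': array([-1.0000e-03, -4.9461e+01, -3.8737e+01,  7.0000e-02,  5.7000e-02,
       -0.0000e+00]), 'ee_pos': array([0.178, 0.599, 0.246]), 'eef_rot': array([ 0.144,  0.99 , -0.001, -0.   ]), 'ft_force': array([0.104, 0.546, 0.738]), 'ft_torque': array([ 0.025, -0.005,  0.017]), 'opening': np.float64(0.087)}
scene {'fx': 463.1174, 'fy': 463.1174, 'cx': 273.7902, 'cy': 217.0281, 'distortion': [-0.0961, 0.0, 0.0, 0.0, 0.0], 'position': [-0.1235, -0.5769, 0.8063], 'attitude': [0.8261, -0.4454, 0.1708, -0.3]}
top {'fx': 496.6017, 'fy': 496.6017, 'cx': 276.7901, 'cy': 218.7461, 'distortion': [-0.0725, 0.0, 0.0, 0.0, 0.0], 'position': [0.1964, -0.2492, 1.0423], 'attitude': [0.7205, -0.684, 0.0799, -0.0812]}
wrist {'fx': 352.9421, 'fy': 352.9421, 'cx': 278.1409, 'cy': 209.4437, 'distortion': [-0.0239, 0.0, 0.0, 0.0, 0.0], 'mount': [[0.0002, -0.9576, -0.288, 0.0789], [1.0, 0.0002, 0.0001, 0.0004], [-0.0, -0.288, 0.9576, -0.1369], [0.0, 0.0, 0.0, 1.0]]}
```

View pics/scene0.png

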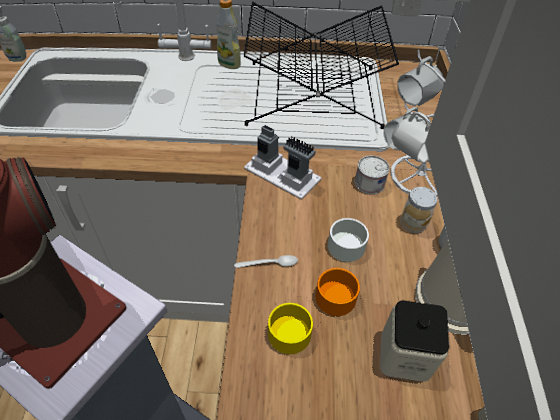

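View pics/top0.png

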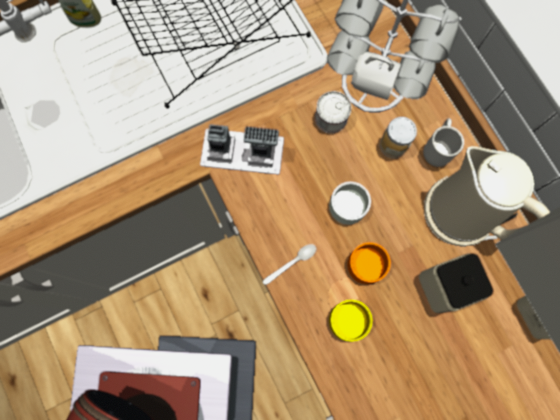

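View pics/wrist0.png

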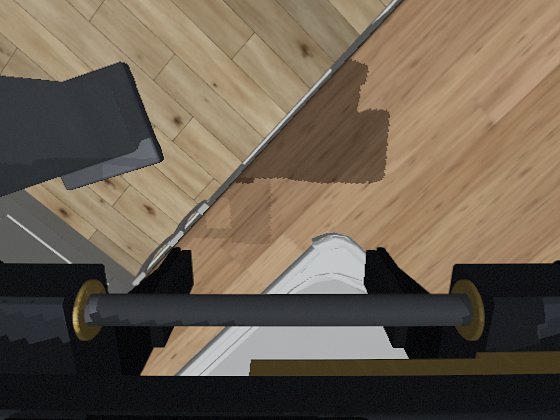

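Scene picture: the stand is at (283,172), with the slim nozzle at (267,148) and the brush at (298,160). The white cup is at (348,240), orange at (338,291), yellow at (290,328). In the top picture the slim nozzle is at (218,142), the brush at (262,146) and the white cup at (350,204). I'll enlarge these.

```bash
python3 - <<'E'
import cv2
t=cv2.imread('pics/top0.png'); s=cv2.imread('pics/scene0.png')
cv2.imwrite('pics/c1.png',cv2.resize(t[115:185,190:295],None,fx=7,fy=7,interpolation=cv2.INTER_CUBIC))
cv2.imwrite('pics/c2.png',cv2.resize(s[115:205,235:335],None,fx=6,fy=6,interpolation=cv2.INTER_CUBIC))
cv2.imwrite('pics/c3.png',cv2.resize(t[170:240,310:390],None,fx=8,fy=8,interpolation=cv2.INTER_CUBIC))
E
```

```text
(no output)
```

View pics/c1.png

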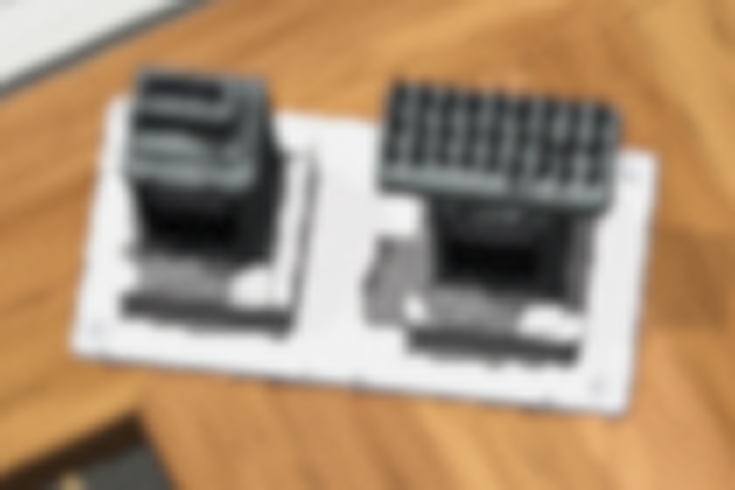

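View pics/c2.png

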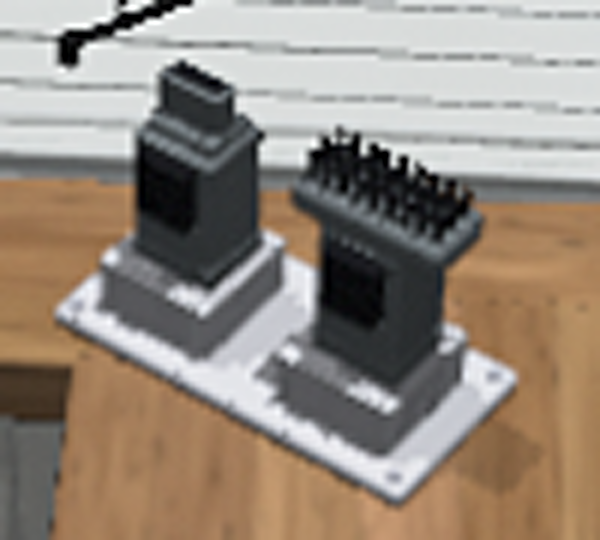

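View pics/c3.png

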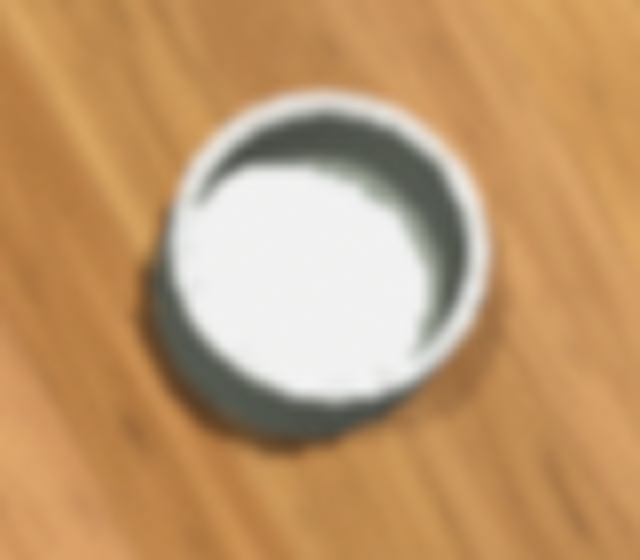

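```bash
cat >> h.py <<'E'
def rays(c,px,pos=None,Rm=None):
    K=np.array([[c['fx'],0,c['cx']],[0,c['fy'],c['cy']],[0,0,1.]])
    u=cv2.undistortPoints(np.array(px,float).reshape(-1,1,2),K,np.array(c['distortion'],float)).reshape(-1,2)
    d=np.c_[u,np.ones(len(u))]
    if pos is None: pos=np.array(c['position']); Rm=R.from_quat(c['attitude']).as_matrix()
    return pos,d@Rm.T
def onplane(c,px,z,pos=None,Rm=None):
    p,d=rays(c,px,pos,Rm); return p+d*((z-p[2])/d[:,2])[:,None]
def project(c,P,pos=None,Rm=None):
    if pos is None: pos=np.array(c['position']); Rm=R.from_quat(c['attitude']).as_matrix()
    K=np.array([[c['fx'],0,c['cx']],[0,c['fy'],c['cy']],[0,0,1.]])
    q=(np.array(P,float).reshape(-1,3)-pos)@Rm
    return cv2.projectPoints(q.reshape(-1,1,3),np.zeros(3),np.zeros(3),K,np.array(c['distortion'],float))[0].reshape(-1,2)
def wcam(c,s):
    Rt=R.from_quat(s['eef_rot']).as_matrix(); M=np.array(c['mount'])
    return np.array(s['ee_pos'])+Rt@M[:3,3], Rt@M[:3,:3]
E
python3 - <<'E'
from h import *
import pickle
d=pickle.load(open('cap0.pkl','rb'))
cv=lambda L,k,x,y:[((u+.5)/k-.5+x,(v+.5)/k-.5+y) for u,v in L]
T=cv([(112,98),(658,152),(628,413),(75,352)],7,190,115)
S=cv([(58,315),(400,503),(518,378)],6,235,115)
PT=onplane(d['top'],T,.008); PS=onplane(d['scene'],S,.008)
print(PT.round(4));print(PS.round(4)); print(PT.mean(0),'edges',[np.linalg.norm(PT[i]-PT[i-1]).round(4) for i in range(4)])
for a,b in((0,1),(3,2)):
    e=PT[a]-PT[b]; print('yaw of +y edge',np.degrees(np.arctan2(-e[0],e[1])))
e=PS[0]-PS[1];print(np.degrees(np.arctan2(-e[0],e[1])), (PS[0]+PS[2])/2)
# slim tip top (z=8+114=.122) in c1 corners: 
C=cv([(328,248)],8,310,170); print('cup top',onplane(d['top'],C,.049))
E
```

```text
[[ 0.6354 -0.0709  0.008 ]
 [ 0.6259 -0.2463  0.008 ]
 [ 0.5382 -0.2411  0.008 ]
 [ 0.5493 -0.0667  0.008 ]]
[[ 0.5484 -0.0665  0.008 ]
 [ 0.5362 -0.2392  0.008 ]
 [ 0.6228 -0.2437  0.008 ]]
[ 0.58717944 -0.15623946  0.008     ] edges [np.float64(0.0862), np.float64(0.1756), np.float64(0.0879), np.float64(0.1748)]
yaw of +y edge -3.1138370351151012
yaw of +y edge -3.6474977726516915
-4.045524032119718 [ 0.5856408  -0.15511073  0.008     ]
cup top [[ 0.47382931 -0.39215202  0.049     ]]
```

```bash
python3 - <<'E'
import cv2
t=cv2.imread('pics/top0.png'); s=cv2.imread('pics/scene0.png')
cv2.imwrite('pics/d1.png',cv2.resize(t[0:120,60:330],None,fx=2.9,fy=2.9,interpolation=cv2.INTER_CUBIC))
cv2.imwrite('pics/d2.png',cv2.resize(s[0:150,200:450],None,fx=3.2,fy=3.2,interpolation=cv2.INTER_CUBIC))
E
```

```text
(no output)
```

View pics/d1.png

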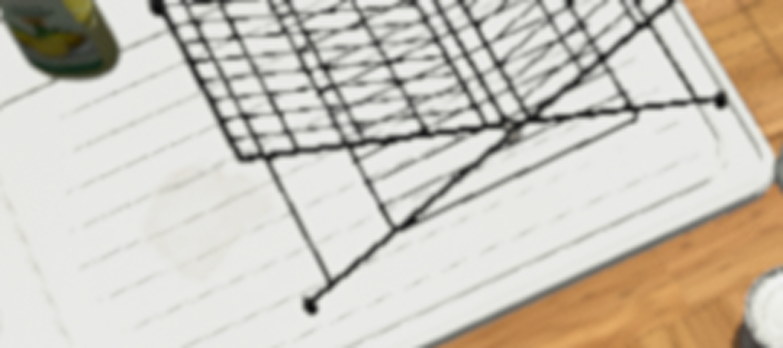

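View pics/d2.png

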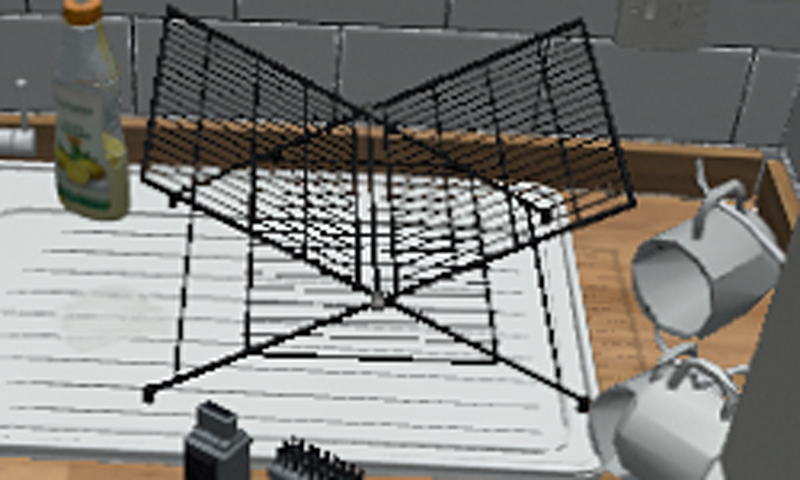

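```bash
cat >> h.py <<'E'
def tri(d,a,b):
    p,u=rays(d['top'],[a]);q,v=rays(d['scene'],[b]);u=u[0]/np.linalg.norm(u);v=v[0]/np.linalg.norm(v)
    t=np.linalg.lstsq(np.c_[u,-v],q-p,rcond=None)[0];A=p+t[0]*u;B=q+t[1]*v
    return ((A+B)/2).round(3),np.linalg.norm(A-B).round(4)
E
python3 - <<'E'
from h import *
import pickle
d=pickle.load(open('cap0.pkl','rb'))
for n,a,b in [('wingL',(143.4,54.5),(244.7,56.3)),('footL',(166.9,105.5),(246.9,123.4)),('footR',(309,34.5),(382.8,126.6)),('kettle lid',(505,175),(462,235)),('jar',(468,282),(424,325)),('can',(333,106),(372,165)),('slimtip',(190+190/7,115+100/7),(235+195/6,115+78/6))]:
    print(n,*tri(d,a,b))
print(onplane(d['top'],[(87.6,25.9)],0), onplane(d['scene'],[(397.5,63.4)],.25))
s=np.array([.5865,-.1558]);th=np.radians(-3.4)
ex=np.array([np.cos(th),np.sin(th)]);ey=np.array([-ex[1],ex[0]])
print('slim',s+.045*ey, 'grasp', s+.045*ey-.00025*ex)
E
```

```text
wingL [0.69  0.024 0.216] 0.0018
footL [0.682 0.019 0.02 ] 0.0001
footR [ 0.88  -0.293  0.02 ] 0.0011
kettle lid [ 0.466 -0.612  0.223] 0.0594
jar [ 0.306 -0.602  0.131] 0.0008
can [ 0.677 -0.348  0.064] 0.0036
slimtip [ 0.582 -0.114  0.13 ] 0.0022
[[0.89382153 0.24188547 0.        ]] [[ 0.8178098  -0.31002422  0.25      ]]
slim [ 0.58916879 -0.11087921] grasp [ 0.58891923 -0.11086438]
```

```bash
cat > sim.py <<'E'
# predicts the commanded pose after typed rows (no motion)
import sys,json
from h import *
s=arm.sense(); p=np.array(s['ee_pos']); r=R.from_quat(s['eef_rot'])
if len(sys.argv)>2: 
    a=json.loads(sys.argv[2]); p=np.array(a)
for n,row in json.loads(sys.argv[1]):
    for _ in range(n):
        p=p+r.apply(row[:3]); r=r*R.from_rotvec(np.radians(row[3:6]))
    y=r.apply([0,1,0]); z=r.apply([0,0,1]); print(p.round(4),'tooly ang',np.degrees(np.arctan2(y[1],y[0])).round(2),'z',z.round(3),'rad',np.hypot(*p[:2]).round(3))
E
python3 sim.py '[[10,[-0.039,-0.004,0,0,0,3.84]],[10,[-0.039,0.001,0,0,0,3.84]],[1,[0.0,0.0,0,0,0,0]]]'
```

```text
[0.474  0.353  0.2469] tooly ang 35.05 z [-0.001 -0.001 -1.   ] rad 0.591
[ 0.6002 -0.0085  0.2473] tooly ang -3.35 z [-0.001 -0.001 -1.   ] rad 0.6
[ 0.6002 -0.0085  0.2473] tooly ang -3.35 z [-0.001 -0.001 -1.   ] rad 0.6
```

```bash
A='[[[-0.039,-0.006,0,0,0,3.84,0.087],[-0.039,-0.006,0,0,0,3.84,0.087],[-0.039,-0.006,0,0,0,3.84,0.087],[-0.039,-0.006,0,0,0,3.84,0.087],[-0.039,-0.006,0,0,0,3.84,0.087]]]'
python3 -m creep '[[[-0.039,-0.006,0,0,0,3.84,0.087],[-0.039,-0.006,0,0,0,3.84,0.087],[-0.039,-0.006,0,0,0,3.84,0.087],[-0.039,-0.006,0,0,0,3.84,0.087],[-0.039,-0.006,0,0,0,3.84,0.087]]]' 20
python3 -m creep '[[[-0.039,-0.006,0,0,0,3.84,0.087],[-0.039,-0.006,0,0,0,3.84,0.087],[-0.039,-0.006,0,0,0,3.84,0.087],[-0.039,-0.006,0,0,0,3.84,0.087],[-0.039,-0.006,0,0,0,3.84,0.087]]]'
```

```text
clock: 0.57
ee_pos: [0.344, 0.4911, 0.2472]
eef_rot: [0.308, 0.951, -0.0, -0.0]
ft_force: [-1.2, 0.6, 0.5]
opening: 0.0868
clock: 0.98
ee_pos: [0.4642, 0.3354, 0.2472]
eef_rot: [0.463, 0.886, -0.0, -0.0]
ft_force: [0.5, -0.4, -0.7]
opening: 0.087
```

```bash

python3 -m creep '[[[-0.039,0.001,0,0,0,3.84,0.087],[-0.039,0.001,0,0,0,3.84,0.087],[-0.039,0.001,0,0,0,3.84,0.087],[-0.039,0.001,0,0,0,3.84,0.087],[-0.039,0.001,0,0,0,3.84,0.087]]]'
python3 -m creep '[[[-0.039,0.001,0,0,0,3.84,0.087],[-0.039,0.001,0,0,0,3.84,0.087],[-0.039,0.001,0,0,0,3.84,0.087],[-0.039,0.001,0,0,0,3.84,0.087],[-0.025,0.001,0,0,0,3.84,0.087]]]'
python3 - <<'E'
from h import *
import pickle
s=arm.sense(); c=save('wrist','w1.png'); pickle.dump((s,c),open('w1.pkl','wb'))
print(s['clock'],np.round(s['ee_pos'],4),np.round(s['eef_rot'],4),np.abs(s['joint_vel']).max())
E
```

```text
clock: 1.4
ee_pos: [0.5575, 0.1652, 0.2472]
eef_rot: [0.604, 0.797, -0.0, -0.0]
ft_force: [0.4, 0.4, 0.3]
opening: 0.0873
clock: 1.82
ee_pos: [0.5894, -0.0141, 0.2471]
eef_rot: [0.729, 0.684, -0.001, 0.0]
ft_force: [0.4, 0.6, -1.3]
opening: 0.0868
1.8167 [ 0.5894 -0.0141  0.2471] [ 7.292e-01  6.842e-01 -5.000e-04  2.000e-04] 0.47789573461282897
```

View pics/w1.png

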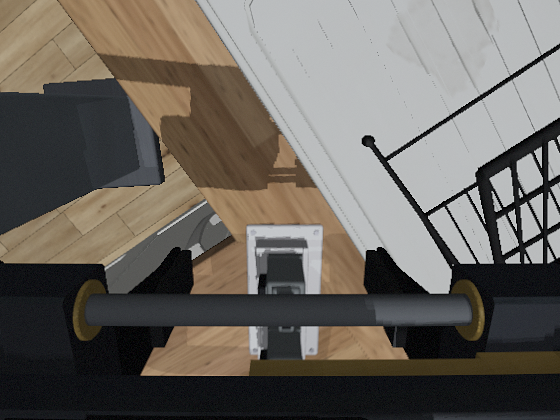

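```bash

python3 -m creep '[[[-0.035,0,0,0,0,0,0.087],[-0.03,0,0,0,0,0,0.087],[-0.02,0,0,0,0,0,0.087],[0,0,0,0,0,0,0.087],[0,0,0,0,0,0,0.087]]]'
python3 - <<'E'
from h import *
import pickle
s=arm.sense(); c=save('wrist','w2.png'); pickle.dump((s,c),open('w2.pkl','wb'))
f=cv2.cvtColor(c['frame'],cv2.COLOR_RGB2BGR)
cv2.imwrite('pics/w2c.png',cv2.resize(f[60:260,180:400],None,fx=3,fy=3,interpolation=cv2.INTER_CUBIC))
print(s['clock'],np.round(s['ee_pos'],4),np.round(s['eef_rot'],4),np.abs(s['joint_vel']).max())
E
```

```text
clock: 2.28
ee_pos: [0.5841, -0.096, 0.2472]
eef_rot: [0.728, 0.685, -0.0, -0.0]
ft_force: [0.3, 0.2, 0.5]
opening: 0.087
2.2833 [ 0.5841 -0.096   0.2472] [ 7.281e-01  6.855e-01 -0.000e+00 -4.000e-04] 0.03571704626418723
```

View pics/w2c.png

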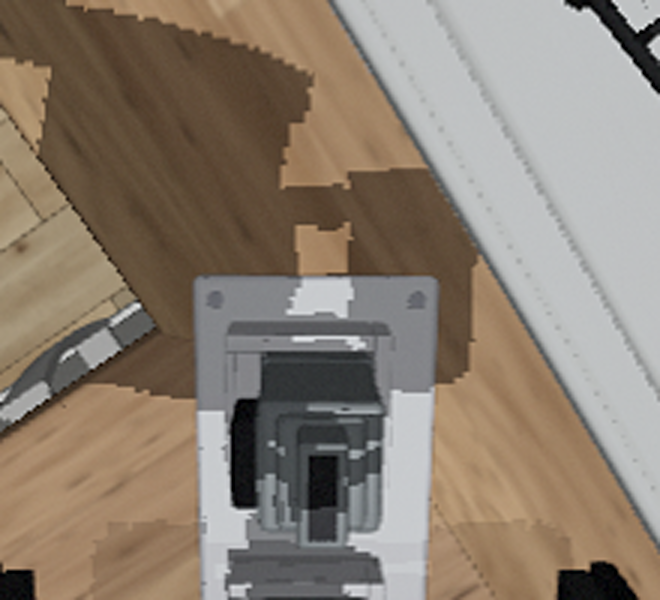

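```bash
python3 - <<'E'
from h import *
import pickle
s,c=pickle.load(open('w2.pkl','rb')); p,Rm=wcam(c,s)
cv=lambda L:[((u+.5)/3-.5+180,(v+.5)/3-.5+60) for u,v in L]
P=onplane(c,cv([(194,277),(438,277),(200,595),(428,595)]),.008,p,Rm); print(P.round(4))
for a,b in((0,1),(2,3)):
    e=P[b]-P[a];print(np.linalg.norm(e),np.degrees(np.arctan2(e[1],e[0])))
for a,b in((2,0),(3,1)):
    e=P[b]-P[a];print(np.degrees(np.arctan2(-e[0],e[1])))
Q=onplane(c,cv([(302,445),(347,445),(302,545),(347,545)]),.122,p,Rm);print(Q.round(4),Q.mean(0).round(4))
m=(P[0]+P[1])/2; th=np.radians(-3.6);ex=np.array([np.cos(th),np.sin(th)]);ey=np.array([-ex[1],ex[0]])
print('slim from slab edge',m[:2]-(.088-.045)*ey)
y=R.from_quat(s['eef_rot']).apply([[1,0,0],[0,1,0]]);print('tool y',np.degrees(np.arctan2(y[1,1],y[1,0])))
for t in ([.5892,-.1109],m[:2]-(.088-.045)*ey):
    dv=np.append(np.array(t)-s['ee_pos'][:2],0);print('delta tool xy',(y@dv).round(4))
E
```

```text
[[ 0.5504 -0.0636  0.008 ]
 [ 0.6366 -0.0688  0.008 ]
 [ 0.542  -0.1859  0.008 ]
 [ 0.6301 -0.1912  0.008 ]]
0.08636797803497356 -3.4308904145032204
0.0882787342473499 -3.434587053099397
-3.933656799678687
-3.040506110823842
[[ 0.5863 -0.0941  0.122 ]
 [ 0.5979 -0.0948  0.122 ]
 [ 0.5847 -0.1218  0.122 ]
 [ 0.5966 -0.1225  0.122 ]] [ 0.5914 -0.1083  0.122 ]
slim from slab edge [ 0.59079691 -0.10911496]
tool y -3.457664662184916
delta tool xy [-0.0146  0.006 ]
delta tool xy [-0.0127  0.0075]
```

```bash

python3 -m creep '[[[-0.0137,0.0067,0.02,0,0,0,0.087],[0,0,0.03,0,0,0,0.087],[0,0,0.03,0,0,0,0.087],[0,0,0.02,0,0,0,0.087],[0,0,0,0,0,0,0.087]]]'
python3 - <<'E'
from h import *
import pickle
s=arm.sense(); c=save('wrist','w3.png'); pickle.dump((s,c),open('w3.pkl','wb'))
print(s['clock'],np.round(s['ee_pos'],4),np.round(s['eef_rot'],4),np.abs(s['joint_vel']).max())
save('scene','s3.png')
E
```

```text
clock: 2.75
ee_pos: [0.5868, -0.1066, 0.1418]
eef_rot: [0.727, 0.687, -0.002, -0.004]
ft_force: [-1.8, 0.4, -0.6]
opening: 0.0867
2.75 [ 0.5868 -0.1066  0.1418] [ 0.7268  0.6868 -0.0022 -0.0044] 0.06457007938670871
```

View pics/w3.png

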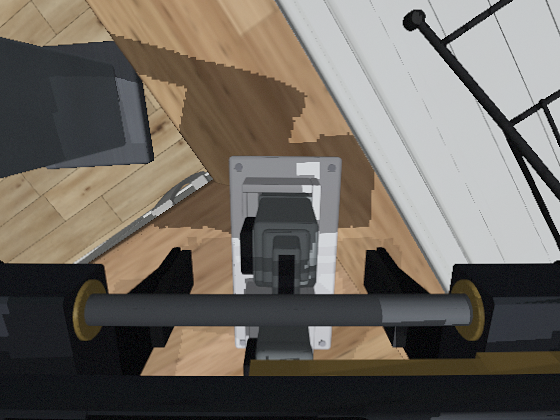

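View pics/s3.png

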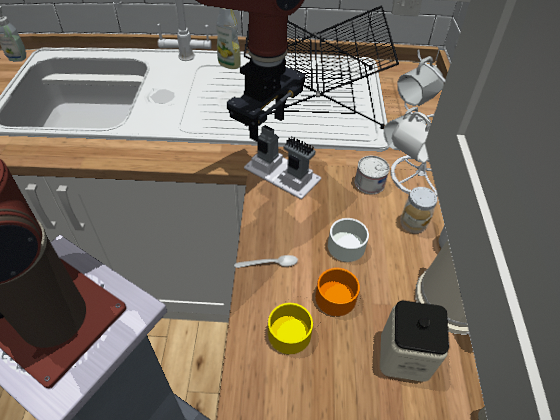

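```bash
python3 - <<'E'
from h import *
s=arm.sense()
print(s['clock'],np.round(s['ee_pos'],4),np.round(s['eef_rot'],4),np.abs(s['joint_vel']).max(),s['ft_force'])
y=R.from_quat(s['eef_rot']).apply([[1,0,0],[0,1,0],[0,0,1]]);print(y.round(4))
dv=np.append(np.array([.590,-.110])-s['ee_pos'][:2],0);print('delta tool',(y@dv).round(4))
E
```

```text
2.85 [ 0.59   -0.1079  0.1472] [ 7.269e-01  6.867e-01 -3.000e-04 -9.000e-04] 0.043348554042530865 [ 0.00835487 -0.57049682  0.28241371]
[[ 5.680e-02  9.984e-01  7.000e-04]
 [ 9.984e-01 -5.680e-02 -1.700e-03]
 [-1.700e-03  8.000e-04 -1.000e+00]]
delta tool [-0.0021  0.0002 -0.    ]
```

```bash

python3 -m creep '[[[-0.002,0,0.02,0,0,0,0.087],[0,0,0.02,0,0,0,0.087],[0,0,0.012,0,0,0,0.087],[0,0,0.008,0,0,0,0.087],[0,0,0,0,0,0,0.087]]]'
python3 - <<'E'
from h import *
import pickle
c=save('wrist','w4.png')
c=save('scene','s4.png'); f=cv2.imread('pics/s4.png'); cv2.imwrite('pics/s4c.png',cv2.resize(f[60:210,205:345],None,fx=4,fy=4,interpolation=cv2.INTER_CUBIC))
s=arm.sense()
print(s['clock'],np.round(s['ee_pos'],4),np.round(s['eef_rot'],4),np.abs(s['joint_vel']).max(),s['ft_force'])
E
```

```text
clock: 3.27
ee_pos: [0.5897, -0.1108, 0.0869]
eef_rot: [0.727, 0.686, -0.0, -0.001]
ft_force: [-0.4, -0.1, 0.6]
opening: 0.0872
3.3667 [ 0.5908 -0.1114  0.0886] [7.274e-01 6.863e-01 3.000e-04 5.000e-04] 0.010922089638348157 [-0.48112086  0.19817557  0.1391418 ]
```

View pics/w4.png

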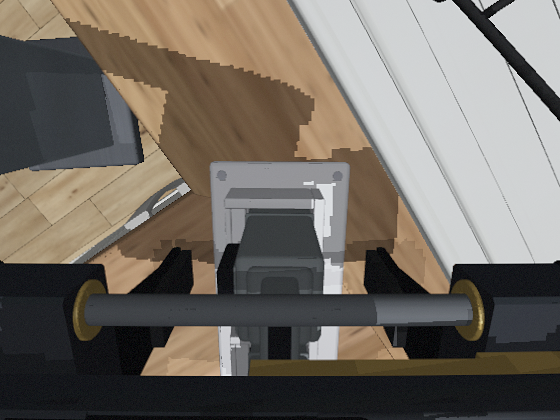

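View pics/s4c.png

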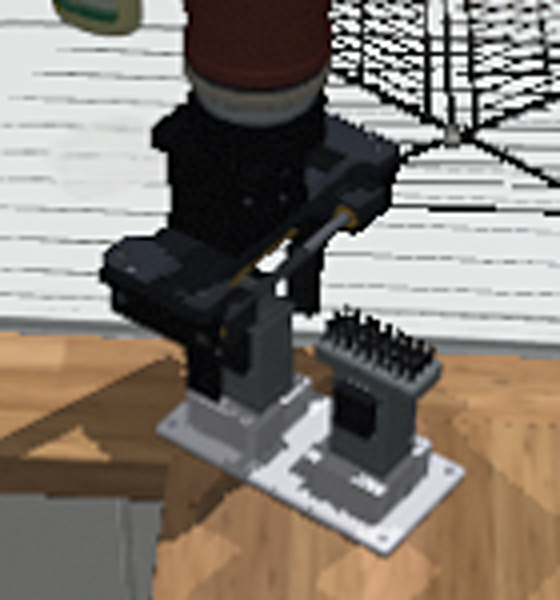

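The wrist view shows the block centred between the fingers (block edges 236–322, fingers 192/365), with the button on the left. Close.

```bash

python3 -m creep '[[[0,0,0.0015,0,0,0,0.03],[0,0,0,0,0,0,0.03],[0,0,0,0,0,0,0.03],[0,0,0,0,0,0,0.03],[0,0,0,0,0,0,0.03]]]' 25
python3 -m creep '[[[0,0,0,0,0,0,0.03],[0,0,0,0,0,0,0.03],[0,0,0,0,0,0,0.03],[0,0,0,0,0,0,0.03],[0,0,0,0,0,0,0.03]]]'
python3 - <<'E'
from h import *
c=save('wrist','w5.png')
s=arm.sense()
print(s['clock'],np.round(s['ee_pos'],4),np.round(s['eef_rot'],4),s['opening'],s['ft_force'],s['ft_torque'])
E
```

```text
clock: 3.78
ee_pos: [0.5903, -0.1115, 0.0864]
eef_rot: [0.727, 0.686, 0.0, 0.0]
ft_force: [-0.1, 0.1, -0.1]
opening: 0.0614
clock: 4.2
ee_pos: [0.5901, -0.1114, 0.086]
eef_rot: [0.727, 0.686, 0.0, 0.0]
ft_force: [-2.3, 0.3, 0.1]
opening: 0.0356
4.25 [ 0.5901 -0.1114  0.086 ] [ 0.7275  0.6861 -0.     -0.    ] 0.035915853392256496 [-0.58869379  0.58053105 -0.13436859] [-0.07305634  0.11925708  0.00719858]
```

View pics/w5.png

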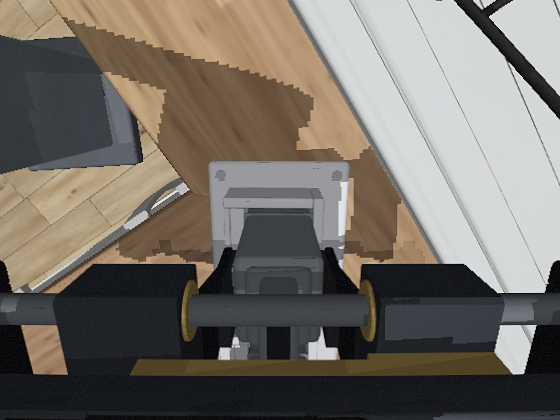

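```bash

python3 -m creep '[[[0,0,-0.002,0,0,0,0.03],[0,0,-0.003,0,0,0,0.03],[0,0,-0.003,0,0,0,0.03],[0,0,-0.004,0,0,0,0.03],[0,0,0,0,0,0,0.03]]]'
python3 - <<'E'
from h import *
c=save('wrist','w6.png')
s=arm.sense()
print(s['clock'],np.round(s['ee_pos'],4),np.round(s['eef_rot'],4),s['opening'],s['ft_force'],s['ft_torque'])
E
```

```text
clock: 4.67
ee_pos: [0.5908, -0.1116, 0.0993]
eef_rot: [0.727, 0.686, 0.0, 0.001]
ft_force: [0.6, 0.0, -0.9]
opening: 0.0356
4.7167 [ 0.5907 -0.1116  0.0989] [7.275e-01 6.861e-01 4.000e-04 7.000e-04] 0.03581808203533843 [ 0.13889637 -0.66792122 -0.69852905] [-0.12298277  0.0727816   0.01747018]
```

View pics/w6.png

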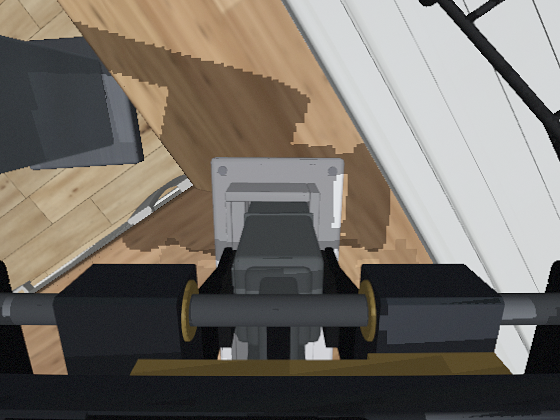

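The nozzle came up with the gripper: the force shows only its weight and the opening is unchanged. Continue straight up.

```bash

python3 -m creep '[[[0,0,-0.012,0,0,0,0.03],[0,0,-0.015,0,0,0,0.03],[0,0,-0.025,0,0,0,0.03],[0,0,-0.035,0,0,0,0.03],[0,0,-0.035,0,0,0,0.03]]]'
python3 -m creep '[[[0,0,-0.02,0,0,0,0.03],[0,0,0,0,0,0,0.03],[0,0,0,0,0,0,0.03],[0,0,0,0,0,0,0.03],[0,0,0,0,0,0,0.03]]]'
python3 - <<'E'
from h import *
import pickle
c=save('scene','s7.png'); d=save('top','t7.png'); 
s=arm.sense()
print(s['clock'],np.round(s['ee_pos'],4),np.round(s['eef_rot'],4),s['opening'],s['ft_force'])
E
```

```text
clock: 5.13
ee_pos: [0.5892, -0.1111, 0.221]
eef_rot: [0.727, 0.686, -0.001, -0.001]
ft_force: [1.7, -0.1, 0.3]
opening: 0.0358
clock: 5.55
ee_pos: [0.5889, -0.111, 0.2378]
eef_rot: [0.727, 0.686, -0.001, -0.002]
ft_force: [-0.6, -0.2, -0.9]
opening: 0.0356
5.65 [ 0.5891 -0.1111  0.2379] [ 0.7275  0.6861 -0.0009 -0.0016] 0.03570075468001946 [-0.43799363  0.21099496 -1.77375322]
```

View pics/s7.png

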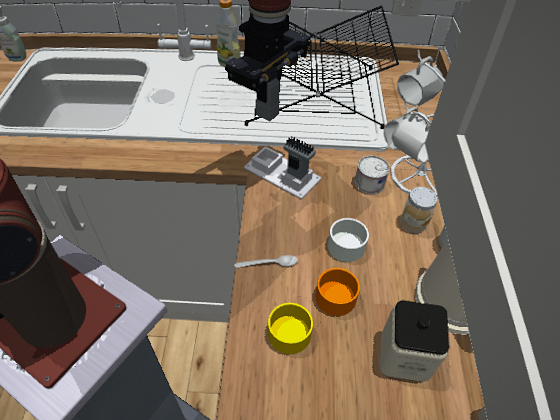

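The nozzle hangs out of its socket at (267,100) and the brush is still clipped in. Next, refine the cup from the scene camera.

```bash
python3 - <<'E'
import cv2
s=cv2.imread('pics/s7.png')
cv2.imwrite('pics/e1.png',cv2.resize(s[210:270,315:385],None,fx=9,fy=9,interpolation=cv2.INTER_CUBIC))
E
```

```text
(no output)
```

View pics/e1.png

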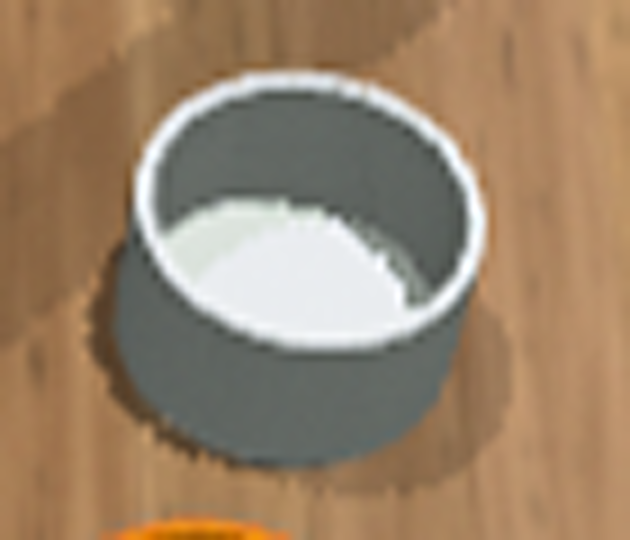

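```bash
python3 - <<'E'
from h import *
import pickle
from scipy.optimize import least_squares
d=pickle.load(open('cap0.pkl','rb'))
cv=lambda L,k,x,y:[((u+.5)/k-.5+x,(v+.5)/k-.5+y) for u,v in L]
A=onplane(d['scene'],cv([(134,185),(487,225),(280,70),(330,352)],9,315,210),.049)
B=onplane(d['top'],cv([(168,250),(491,240),(325,88),(335,408)],8,310,170),.049)
for P in(A,B):
    f=least_squares(lambda q:np.hypot(P[:,0]-q[0],P[:,1]-q[1])-q[2],[.47,-.39,.04]);print(f.x.round(4),f.fun.round(4))
s=arm.sense();M=R.from_quat(s['eef_rot']).as_matrix();print(M.T.round(4))
E
python3 sim.py '[[5,[-0.035,-0.02,0,0,0,4]],[2,[-0.039,-0.005,0,0,0,4]]]'
```

```text
[ 0.4746 -0.39    0.0416] [-0.0004 -0.0003  0.0004  0.0003]
[ 0.4743 -0.3926  0.0426] [-0.0004 -0.0004  0.0004  0.0004]
[[ 0.0584  0.9983  0.001 ]
 [ 0.9983 -0.0584 -0.0036]
 [-0.0035  0.0012 -1.    ]]
[ 0.4572 -0.2622  0.2382] tooly ang -23.35 z [-0.004  0.001 -1.   ] rad 0.527
[ 0.4148 -0.3284  0.2382] tooly ang -31.35 z [-0.004  0.001 -1.   ] rad 0.529
```

```bash
python3 sim.py '[[10,[-0.0305,-0.0015,0,0,0,3.2]]]'
```

```text
[ 0.4832 -0.3933  0.2379] tooly ang -35.35 z [-0.004  0.001 -1.   ] rad 0.623
```

```bash

python3 -m creep '[[[-0.0305,-0.002,0,0,0,3.2,0.03],[-0.0305,-0.002,0,0,0,3.2,0.03],[-0.0305,-0.002,0,0,0,3.2,0.03],[-0.0305,-0.002,0,0,0,3.2,0.03],[-0.0305,-0.002,0,0,0,3.2,0.03]]]'
python3 -m creep '[[[-0.0305,-0.002,0,0,0,3.2,0.03],[-0.0305,-0.002,0,0,0,3.2,0.03],[-0.0305,-0.002,0,0,0,3.2,0.03],[-0.0305,-0.002,0,0,0,3.2,0.03],[-0.0305,-0.002,0,0,0,3.2,0.03]]]'
python3 -m creep '[[[0,0,0,0,0,0,0.03],[0,0,0,0,0,0,0.03],[0,0,0,0,0,0,0.03],[0,0,0,0,0,0,0.03],[0,0,0,0,0,0,0.03]]]'
python3 - <<'E'
from h import *
import pickle
s=arm.sense()
c=save('wrist','w8.png'); pickle.dump((s,c),open('w8.pkl','wb'))
print(s['clock'],np.round(s['ee_pos'],4),np.round(s['eef_rot'],4),s['opening'],s['ft_force'])
M=R.from_quat(s['eef_rot']).as_matrix()
print('z',M[:,2].round(4),'delta tool',(M.T@(np.array([.4745,-.391,s['ee_pos'][2]])-s['ee_pos'])).round(4))
E
```

```text
clock: 6.07
ee_pos: [0.5537, -0.2605, 0.2386]
eef_rot: [0.817, 0.577, -0.0, -0.001]
ft_force: [0.7, -0.6, -0.5]
opening: 0.0356
clock: 6.48
ee_pos: [0.4784, -0.393, 0.2385]
eef_rot: [0.889, 0.458, -0.0, -0.001]
ft_force: [-0.0, -0.4, -1.8]
opening: 0.0359
clock: 6.9
ee_pos: [0.4802, -0.391, 0.2397]
eef_rot: [0.888, 0.46, 0.0, -0.0]
ft_force: [0.2, -0.0, -0.3]
opening: 0.0357
6.9 [ 0.4802 -0.391   0.2397] [ 8.880e-01  4.599e-01  0.000e+00 -3.000e-04] 0.03571493557194843 [ 0.24766443 -0.01952322 -0.33928283]
z [-2.e-04  6.e-04 -1.e+00] delta tool [-0.0033 -0.0047  0.    ]
```

View pics/w8.png

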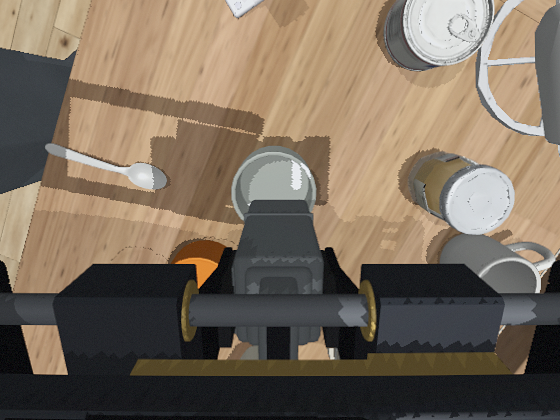

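```bash
python3 - <<'E'
from h import *
import pickle
d=pickle.load(open('cap0.pkl','rb')); s,c=pickle.load(open('w8.pkl','rb')); p,Rm=wcam(c,s)
print('jar',tri(d,(402,131),(424,197)))
P=onplane(c,[(232,190),(317,190),(274,147)],.049,p,Rm);print(P.round(4))
# centre: mid of left/right lateral, and top edge minus radius
M=R.from_quat(s['eef_rot']).as_matrix();L=(P-s['ee_pos'])@M;print('tool coords',L.round(4), 'centre tool y',(L[0,1]+L[1,1])/2,'x',L[2,0]-.041)
def t2(a,b):
    q,u=rays(d['top'],[a]);r,v=rays(c,[b],p,Rm);u=u[0];v=v[0]
    t=np.linalg.lstsq(np.c_[u,-v],r-q,rcond=None)[0];A=q+t[0]*u;B=r+t[1]*v;return ((A+B)/2).round(3),np.linalg.norm(A-B).round(4),(M.T@((A+B)/2-s['ee_pos'])).round(3)
print('jar lid',t2((402,131),(480,200)));print('mug rim left edge',t2((430,145),(442,245)))
E
```

```text
jar (array([ 0.617, -0.491,  0.092]), np.float64(0.0013))
[[ 0.4447 -0.3652  0.049 ]
 [ 0.511  -0.412   0.049 ]
 [ 0.501  -0.3552  0.049 ]]
tool coords [[ 0.0006 -0.0438  0.1907]
 [ 0.0006  0.0373  0.1907]
 [ 0.0413 -0.0036  0.1907]] centre tool y -0.003230223936459921 x 0.0002607405217761108
jar lid (array([ 0.624, -0.494,  0.078]), np.float64(0.0025), array([-0.001,  0.177,  0.162]))
mug rim left edge (array([ 0.598, -0.555,  0.035]), np.float64(0.0332), array([-0.066,  0.191,  0.205]))
```

```bash

python3 -m creep '[[[-0.0025,-0.004,0.02,0,0,0,0.03],[0,0,0.03,0,0,0,0.03],[0,0,0.03,0,0,0,0.03],[0,0,0.02,0,0,0,0.03],[0,0,0,0,0,0,0.03]]]'
python3 - <<'E'
from h import *
import pickle
c=save('wrist','w9.png'); 
s=arm.sense();t=save('scene','s9.png')
f=cv2.imread('pics/s9.png'); cv2.imwrite('pics/s9c.png',cv2.resize(f[130:290,270:430],None,fx=3.7,fy=3.7,interpolation=cv2.INTER_CUBIC))
print(s['clock'],np.round(s['ee_pos'],4),np.round(s['eef_rot'],4),s['opening'],s['ft_force'])
E
```

```text
clock: 7.37
ee_pos: [0.4728, -0.3884, 0.1344]
eef_rot: [0.888, 0.46, -0.001, -0.005]
ft_force: [-2.3, 1.4, -1.5]
opening: 0.0357
7.4167 [ 0.4738 -0.3896  0.1372] [ 8.881e-01  4.596e-01 -8.000e-04 -2.900e-03] 0.035790578873001445 [-0.09738936  0.1540506  -1.26845953]
```

View pics/w9.png

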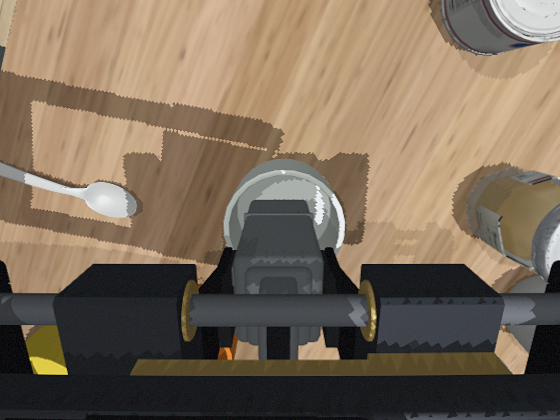

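View pics/s9c.png

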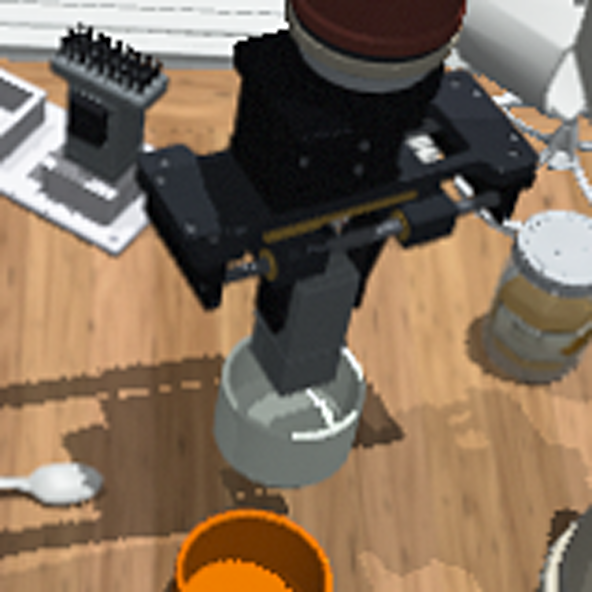

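```bash

python3 - <<'E'
from h import *
s=arm.sense(); c=save('wrist','w10.png'); p,Rm=wcam(c,s)
f=cv2.imread('pics/w10.png'); cv2.imwrite('pics/w10c.png',cv2.resize(f[140:290,190:380],None,fx=4,fy=4,interpolation=cv2.INTER_CUBIC))
import pickle; pickle.dump((s,c),open('w10.pkl','wb'))
print(s['clock'],np.round(s['ee_pos'],4),np.round(s['eef_rot'],4),s['opening'],s['ft_force'])
E
```

```text
7.4667 [ 0.475  -0.391   0.1397] [ 8.882e-01  4.595e-01 -2.000e-04 -8.000e-04] 0.03574306835488565 [ 0.36182239 -0.1652796  -1.24856023]
```

View pics/w10c.png

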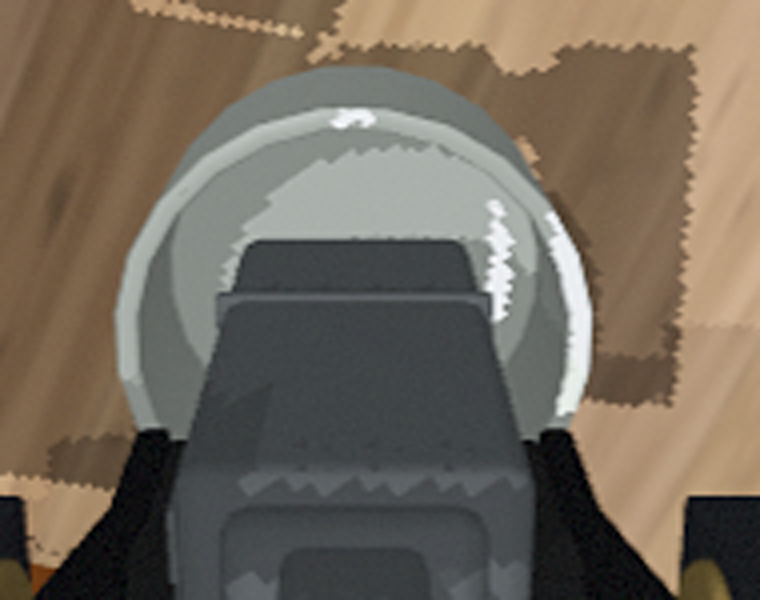

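```bash

python3 - <<'E'
from h import *
import pickle; s,c=pickle.load(open('w10.pkl','rb')); p,Rm=wcam(c,s); M=R.from_quat(s['eef_rot']).as_matrix()
px=[((u+.5)/4-.5+190,(v+.5)/4-.5+140) for u,v in [(355,107),(117,320),(592,330)]]
print(((onplane(c,px,.049,p,Rm)-s['ee_pos'])@M).round(4))
# foot +x-side bottom edge, z=.0615
px=[((u+.5)/4-.5+190,(v+.5)/4-.5+140) for u,v in [(238,240),(470,240)]]
print(((onplane(c,px,.0617,p,Rm)-s['ee_pos'])@M).round(4))
E
```

```text
[[ 0.0405  0.0004  0.0908]
 [ 0.004  -0.0401  0.0908]
 [ 0.0023  0.0408  0.0907]]
[[ 0.0215 -0.0181  0.0781]
 [ 0.0216  0.0185  0.078 ]]
```

```bash

python3 -m creep '[[[-0.002,0,0.01,0,0,0,0.03],[0,0,0.014,0,0,0,0.03],[0,0,0.014,0,0,0,0.03],[0,0,0.01,0,0,0,0.03],[0,0,0.004,0,0,0,0.03]]]'
python3 -m creep '[[[0,0,0,0,0,0,0.03],[0,0,0,0,0,0,0.03],[0,0,0,0,0,0,0.03],[0,0,0,0,0,0,0.03],[0,0,0,0,0,0,0.03]]]'
python3 - <<'E'
from h import *
s=arm.sense();c=save('scene','s11.png')
f=cv2.imread('pics/s11.png'); cv2.imwrite('pics/s11c.png',cv2.resize(f[130:290,270:430],None,fx=3.7,fy=3.7,interpolation=cv2.INTER_CUBIC))
print(s['clock'],np.round(s['ee_pos'],4),np.round(s['eef_rot'],4),s['opening'],s['ft_force'])
E
```

```text
clock: 7.93
ee_pos: [0.4723, -0.3922, 0.0849]
eef_rot: [0.888, 0.459, -0.001, -0.002]
ft_force: [-0.2, 0.4, -1.5]
opening: 0.0359
clock: 8.35
ee_pos: [0.4741, -0.3939, 0.0889]
eef_rot: [0.888, 0.459, 0.0, 0.001]
ft_force: [-0.1, 0.1, -0.4]
opening: 0.036
8.35 [ 0.4741 -0.3939  0.0889] [8.884e-01 4.591e-01 2.000e-04 7.000e-04] 0.036048524699339536 [-0.06591387  0.0897519  -0.41234297]
```

View pics/s11c.png

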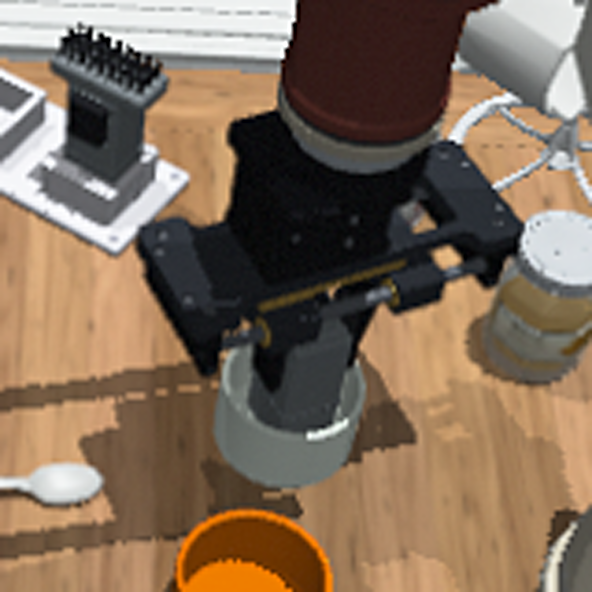

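The foot is inside the cup, underside at about 11 mm. Lower 4 mm more, then release.

```bash

python3 -m creep '[[[0,0,0.002,0,0,0,0.03],[0,0,0.002,0,0,0,0.03],[0,0,0,0,0,0,0.03],[0,0,0,0,0,0,0.03],[0,0,0,0,0,0,0.03]]]'
python3 -m creep '[[[0,0,0,0,0,0,0.05],[0,0,0,0,0,0,0.06],[0,0,0,0,0,0,0.07],[0,0,0,0,0,0,0.087],[0,0,0,0,0,0,0.087]]]'
python3 -m creep '[[[0,0,0,0,0,0,0.087],[0,0,0,0,0,0,0.087],[0,0,0,0,0,0,0.087],[0,0,0,0,0,0,0.087],[0,0,0,0,0,0,0.087]]]'
python3 - <<'E'
from h import *
s=arm.sense();c=save('wrist','w12.png');c=save('scene','s12.png')
print(s['clock'],np.round(s['ee_pos'],4),np.round(s['eef_rot'],4),s['opening'],s['ft_force'])
E
```

```text
clock: 8.82
ee_pos: [0.4736, -0.3934, 0.0839]
eef_rot: [0.888, 0.459, -0.0, -0.0]
ft_force: [-0.3, -0.4, -0.0]
opening: 0.0356
clock: 9.23
ee_pos: [0.4738, -0.3937, 0.0843]
eef_rot: [0.888, 0.459, 0.0, 0.0]
ft_force: [-0.3, -0.1, -0.4]
opening: 0.0614
clock: 9.65
ee_pos: [0.4737, -0.3935, 0.084]
eef_rot: [0.888, 0.459, -0.0, 0.0]
ft_force: [0.6, -0.0, -0.0]
opening: 0.0859
9.65 [ 0.4737 -0.3935  0.084 ] [ 0.8884  0.4591 -0.      0.    ] 0.0858568087719463 [ 0.62863466 -0.04691751 -0.0176153 ]
```

View pics/w12.png

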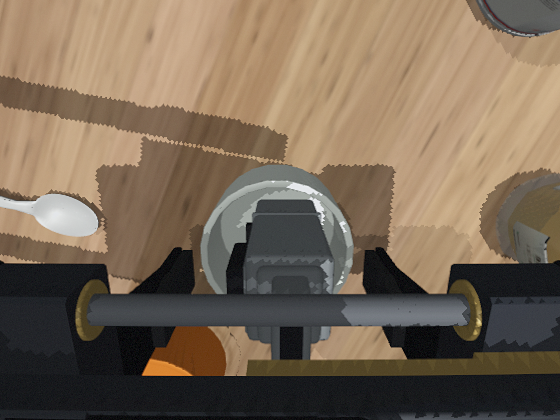

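The nozzle stands in the cup (block top at about (288,270)) and both fingers are clear at about 185 and 370. Retreat straight up.

```bash

python3 -m creep '[[[0,0,-0.01,0,0,0,0.087],[0,0,-0.02,0,0,0,0.087],[0,0,-0.03,0,0,0,0.087],[0,0,-0.035,0,0,0,0.087],[0,0,-0.035,0,0,0,0.087]]]'
python3 -m creep '[[[0,0,-0.02,0,0,0,0.087],[0,0,0,0,0,0,0.087],[0,0,0,0,0,0,0.087],[0,0,0,0,0,0,0.087],[0,0,0,0,0,0,0.087]]]'
python3 -m creep '[[[0.03,0,0,0,0,0,0.087],[0.04,0,0,0,0,0,0.087],[0.03,0,0,0,0,0,0.087],[0,0,0,0,0,0,0.087],[0,0,0,0,0,0,0.087]]]'
python3 -m creep '[[[0,0,0,0,0,0,0.087],[0,0,0,0,0,0,0.087],[0,0,0,0,0,0,0.087],[0,0,0,0,0,0,0.087],[0,0,0,0,0,0,0.087]]]'
python3 - <<'E'
from h import *
s=arm.sense();c=save('scene','s13.png');c=save('wrist','w13.png');c=save('top','t13.png')
f=cv2.imread('pics/s13.png'); cv2.imwrite('pics/s13c.png',cv2.resize(f[110:290,235:415],None,fx=3.3,fy=3.3,interpolation=cv2.INTER_CUBIC))
f=cv2.imread('pics/t13.png'); cv2.imwrite('pics/t13c.png',cv2.resize(f[100:300,190:420],None,fx=3,fy=3,interpolation=cv2.INTER_CUBIC))
print(s['clock'],np.round(s['ee_pos'],4),s['opening'],s['ft_force'],np.abs(s['joint_vel']).max())
E
```

```text
clock: 10.17
ee_pos: [0.4733, -0.393, 0.2156]
eef_rot: [0.888, 0.459, -0.0, -0.001]
ft_force: [1.5, -0.9, 0.7]
opening: 0.0872
clock: 10.58
ee_pos: [0.4729, -0.3927, 0.2322]
eef_rot: [0.888, 0.459, -0.0, -0.002]
ft_force: [0.2, 0.5, -0.9]
opening: 0.0869
clock: 11.0
ee_pos: [0.5316, -0.3101, 0.2322]
eef_rot: [0.888, 0.46, -0.001, -0.001]
ft_force: [-0.4, -0.5, 0.3]
opening: 0.0868
clock: 11.42
ee_pos: [0.531, -0.3127, 0.234]
eef_rot: [0.889, 0.458, -0.0, -0.0]
ft_force: [-0.4, -0.3, -0.1]
opening: 0.087
11.4167 [ 0.531  -0.3127  0.234 ] 0.08700706131177625 [-0.35590027 -0.33287142 -0.06038347] 0.00593142678842108
```

View pics/s13c.png

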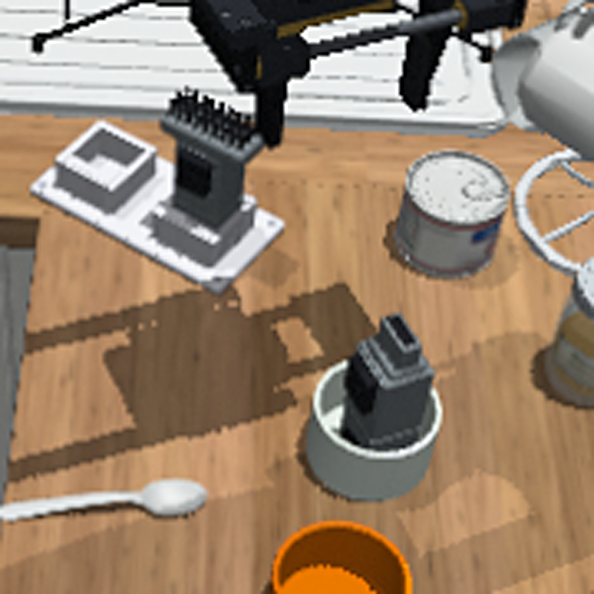

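View pics/t13c.png

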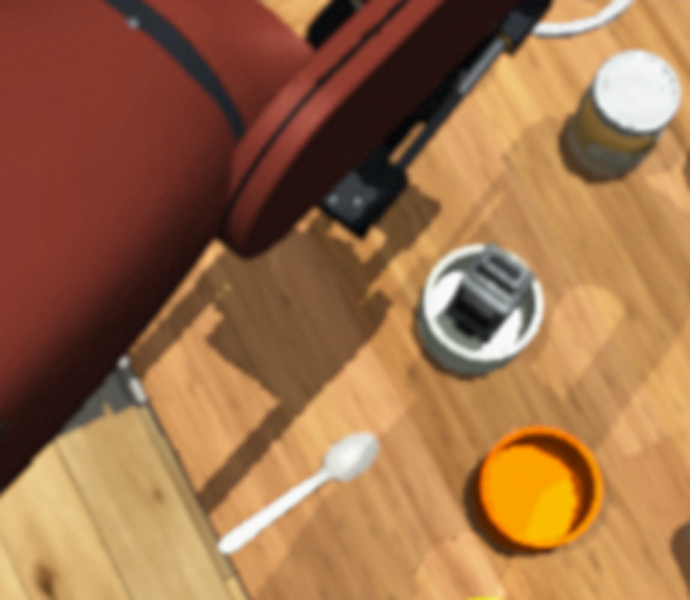

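The slim nozzle stands upright, foot first, in the white cup. The brush is still clipped in the stand, and the arm is still and touching nothing. Handing in.

```bash
python3 -c "
from rig import arm
print(arm.hand_in())"
```

```text
the job is handed in; nothing more can be done
None
```

The slim nozzle is standing upright, foot first, in the white drying cup, and I handed the job in at about 11.6 s on the robot's clock.

- **Unclipping:** I pinched the button against the back face at 25 N. The opening read 36 mm, which matches the 36.5 mm given for a pressed button. I pulled the nozzle straight up with the grip unchanged, and the wrist force stayed under about 3 N at every reading.
- **Placing:** I lowered it to about 1 mm above the cup floor by the measured pose, opened the fingers and backed straight up.
- **Last checks:** The final scene and top pictures show the nozzle in the white cup, the brush nozzle still clipped in the stand, and the arm still and well clear. The wrist force was near zero.
- **Disagreement:** The cameras differed by about 2–3 mm on where the nozzle and cup were. I averaged them and corrected from close wrist views. No check failed.

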